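# Load a coffee capsule and snap the brew head shut

### The arm

A 6-joint arm with a two-finger parallel gripper is mounted at the origin on the work surface. World frame = base frame: x ahead of the robot, y to its left, z up, the work surface at z = 0. Lengths are in m, angles in degrees, forces in N, time in s.
With the tool pointing down it reaches from about 0.325 to 0.775 m from the base axis. Payload 5.5 kg.
Tool frame: the origin (TCP) lies at the very end of the fingers, on their centre line; the grasp point (between the pads) lies 19 mm behind it (ctrl.grip_depth is the distance from the TCP to the grasp point, in m); z points along the fingers, y is the line along which they close (so a half turn about z gives the same grasp; the last joint's range is limited). The gripper opens to 88 mm and grips with 3 to 60 N. Pads are 20 mm wide; open, the fingers measure 115 mm over their backs; the gripper's body (75 mm by 178 mm) begins 61 mm behind the grasp point.
Start: joints at [67.512, 5.22, 70.514, -0, 104.267, -3.249], TCP at [0.198, 0.567, 0.223] pointing down, gripper open.
Joint ranges: [-164.24, 164.24], [-49.07, 125.15], [9.68, 141.18], [-86.29, 266.29], [3.28, 154.24], [-151.56, 151.56]. Speed limits (degrees/s): [147.25, 147.25, 172.46, 180, 180, 180].

### API

Orientations are given as [roll, pitch, yaw] about the fixed x, y, z axes, in that order (R = Rz(yaw) Ry(pitch) Rx(roll)).
In Python, from bench import status, eyes, ctrl gives the robot as it stands.
- The arm moves only by the tool drive_tool, never from a script. Its argument "deltas" is a list of rows, each a list of 4 numbers: the shift along the world's x, y, z in units of 40 mm (1.0 is 40 mm), then the turn about the world's z in units of 8 degrees (1.0 is 8 degrees). A call has 1 to 20 rows; each row is the pose to reach, as a shift and turn from the pose commanded when the call began; what a row does not reach only later rows make up. A row lasts 1/10 s, in which the tool goes at most 50 mm and 8.59 degrees, less where a joint would pass 70% of its speed; a pose out of reach is approached as far as the arm can. A call with a gripper value outside its range is refused whole. "grip" is the finger opening in mm, from 0 to 87.8, set as the call begins (left out, the last holds). The fingers move at their own pace and stop on an object; "squeeze" is the grip in N (left out, the last holds). Time passes only in rows, so rows that repeat a pose let the fingers close. It gives the time, the measured TCP pose, the force, the opening and the grip force at its end, in the units of the state.
- status.observe(): the state, without advancing time (a new reading comes with each control period).
- eyes.read_camera(name): name is "side" or "top"; returns the picture (400x640x3 uint8, blue, green, red); there is no depth.
- eyes.camera_info(name): a dict with "camera_matrix" (3x3 intrinsics, pixels), "extrinsics" (4x4, takes a point from world to camera coordinates). Camera axes: x right, y down, z forward; pixel columns grow to the right and rows downward; lengths in m; the calibration is good to about 2 mm. A picture is of the moment at which its call begins. camera_info takes no time and is no camera call.
- ctrl.job_done(): hands the job in; it is judged then, once.
The state is a dict: "clock": time; "q": joint angles; "joint_velocities": joint speeds; "effort": joint torques, N m; "ee_pos": TCP position; "tcp_rot": TCP orientation; "ft_force": force on the tool from outside, world axes, zero at the start; "torque": the same for the moment, N m; "width": opening from 0.0 (shut) to 1.0 (fully open); "grip_force": force on a finger pad.
Only numpy, scipy, OpenCV 4.12 (cv2) and the standard library are available. Lean on these libraries where they do the work, as an engineer would, in place of code of your own. Each camera call takes 0.05 s, during which the arm holds its last target. There are 200 camera calls.

### The job

Get the coffee machine ready to brew: put the green capsule base-down into the open brewing chamber and press it gently down past its sprung catches until it is fully home. Then tip the machine's open head flap over past its snap point so that it springs shut over the capsule; never force the capsule or the flap, and leave the other things where they are.

Things in the scene. Friction and masses are not known exactly. Their poses are not given: they have to be found in the camera images.
- machine: Fixed black capsule coffee machine, 320 long, 130 wide, 219 high (clear tank at the back); front (cup, flap lip) to its -x. Origin on the worktop 130 mm behind its front edge, mid-width; z up. Its grey brew unit (deck, chamber, flap) rides on a height adjuster: it is up to 10 mm higher or lower, and up to 3 mm to front or back, of the two nominal points; unmeasured, to be felt.
- chamber (a point): Nominal mouth centre, at (-60.5, 0, 180) mm of the machine, of a 52 mm wide upright well in the flat deck. Three sprung balls in the well hold a capsule that is just set down in it 8 to 9 mm short of home; 3 to 6 N straight down on its top pushes it past them, it clicks down the last 4 mm and stops hard, rim on the deck. Over 24 N crushes it. Seat it before shutting the flap.
- hinge (a point): Nominal point on the head flap's hinge axis, 72 mm behind (machine +x) and 12 mm above the chamber point; the axis runs along the machine's y. Both points' axes are the machine's.
- flap (a joint): Head flap, rad: 0 at its open stop, leaning 8 deg back (+x); 1.7 shut, level. Plate 100 wide, 17 thick, to 122 mm from the hinge, lip 60 wide to 135 mm; outer (top) face 15 mm off the axis. An over-centre spring holds it open (4 to 5 N near the lip), less as it tips; past its snap point, somewhere in 0.9 to 1.05 rad, it springs shut. Bears 15 N. Fingers can pass behind it above the tank.
- capsule_green: Green capsule, the one to load, 41 mm tall, 20 g. Round cup: chamfered foot and body 38 mm wide, bead 45 mm at 22 mm up, neck 38 mm; at the top a flat rim 56 mm wide, 5 mm thick, to pinch from above. Stands base-down, foot 4 mm over the worktop, in a row of three, 85 mm apart, any order, in a low wooden tray (85 x 270 mm, walls 18 mm high). Origin: centre of its foot; z up.
- capsule_red: Red capsule of the same shape in the same tray, to be left there. Origin: centre of its foot.
- capsule_blue: Blue capsule of the same shape in the same tray, to be left there. Origin: centre of its foot.
- sugar: Amber jar with white lid, 84 mm wide, 110 high, to be left alone. Origin: centre of its foot.
- glass: Clear drinking glass, 68 mm wide, 110 high, to be left alone. Origin: centre of its foot.
- spoon: Steel spoon, 150 mm long, lying on the worktop, to be left alone.
- mug: White cup, 66 mm wide, 58 high, on the drip tray under the spout, to be left alone. Origin: centre of its foot.

How it is judged (in metres and radians):
On the way, in this order (a step that is already met when the one before it is completed fails the run):
1. the green capsule is clicked fully home in the chamber (within 1.5 mm of its hard stop, read in the frame of the flap at its open stop) while the flap is still open (x of capsule_green in the frame of flap above 0.0554 m and value of joint flap below 0.05 rad and horizontal distance between capsule_green and chamber below 0.009 m and angle between capsule_green's own z axis and vertical below 0.12 rad), for 0.2 s.
2. the flap has sprung shut (value of joint flap above 1.66 rad), for 0.2 s.
At the end, for the whole second after the job is handed in: Flap shut (over 1.66 rad); green capsule upright (within 0.12 rad) in the chamber, within 9 mm of its nominal axis, and home: its foot at least 46 mm below the flap's hinge (48 mm is the hard stop) (z of capsule_green in the frame of flap below -0.046 m and value of joint flap above 1.66 rad and horizontal distance between capsule_green and chamber below 0.009 m and angle between capsule_green's own z axis and vertical below 0.12 rad); the robot touches nothing.
It fails at once if the green capsule is forced against the machine with more than 24 N (contact force between capsule_green and machine above 24 N).
It fails at once if the flap is pushed with more than 15 N (contact force between flap and the fingers above 15 N).
It fails at once if another capsule is moved from its place (distance of any of capsule_red, capsule_blue from where it was at the start of the episode above 0.02 m).
It fails at once if the cup under the spout is moved (distance of mug from where it was at the start of the episode above 0.02 m).
It fails at once if the sugar jar, the glass or the spoon is moved from its place (distance of any of sugar, glass, spoon from where it was at the start of the episode above 0.02 m).
It also fails if it takes over 61 s, if anything falls off the work surface, if the arm or the gripper's body presses on something with over 40 N, if the wrist force passes 120 N, or if a joint passes its speed limit or range.

## Working session

There is one attempt and no reset: what is moved stays moved. The work goes in short steps, Python scripts to look and compute and a tool call to move; the robot and the scene stay as the last step left them, time stands still between calls to the robot, and variables do not carry over. Pictures are saved under pics/ and viewed, at most 10 in all, crops included, and the job is handed in when it is done.

Besides the shell and the picture viewer there is one more tool, called as name(argument=value, ...) on one line, values as JSON. drive_tool: Moves the arm, as the interface text tells. Its arguments: {"type":"object","properties":{"deltas":{"type":"array","items":{"type":"array","items":{"type":"number"}}},"grip":{"type":"number"},"squeeze":{"type":"number"}},"required":["deltas"]}

```bash
mkdir -p pics
python3 - <<'E'
from bench import status, eyes, ctrl
import cv2
for n in("side","top"):
    cv2.imwrite(f"pics/{n}0.png",eyes.read_camera(n)); i=eyes.camera_info(n); print(n,i["camera_matrix"],i["extrinsics"])
s=status.observe(); print(s)
E
```

```text
side [[500.99243797   0.         318.57654521]
 [  0.         500.99243797 198.67673345]
 [  0.           0.           1.        ]] [[ 0.93148468 -0.36377571 -0.00187778 -0.54202981]
 [-0.2203475  -0.56009993 -0.79858315  0.28738837]
 [ 0.2894534   0.74428173 -0.60188157  1.00580571]
 [ 0.          0.          0.          1.        ]]
top [[425.62599865   0.         321.86484962]
 [  0.         425.62599865 197.76862492]
 [  0.           0.           1.        ]] [[ 0.01859267 -0.99909994  0.03812633  0.01211212]
 [-0.99157883 -0.02331394 -0.12738868  0.62572198]
 [ 0.1281629  -0.03543676 -0.99111983  0.9241865 ]
 [ 0.          0.          0.          1.        ]]
{'clock': 0.1, 'q': array([ 6.75113752e+01,  5.26022278e+00,  7.05745982e+01, -1.18415009e-03,
        1.04268134e+02, -3.24862548e+00]), 'joint_velocities': array([-0.02060738, -0.06510131, -0.1132769 ,  0.06987471, -0.03857039,
        0.04969232]), 'effort': array([ 1.75304242e-03, -4.47857130e+01, -4.07570100e+01,  6.99420017e-02,
        2.84910563e-02, -8.70286499e-05]), 'ee_pos': array([0.19761904, 0.56623319, 0.2216088 ]), 'tcp_rot': array([-1.79897146e+02, -4.68802611e-03,  1.60759706e+02]), 'ft_force': array([-0.5795466 , -0.33217684, -0.07426269]), 'torque': array([-0.03242455, -0.02353515, -0.00406458]), 'grip_force': 0.0, 'width': 1.001087905569903}
```

View pics/side0.png

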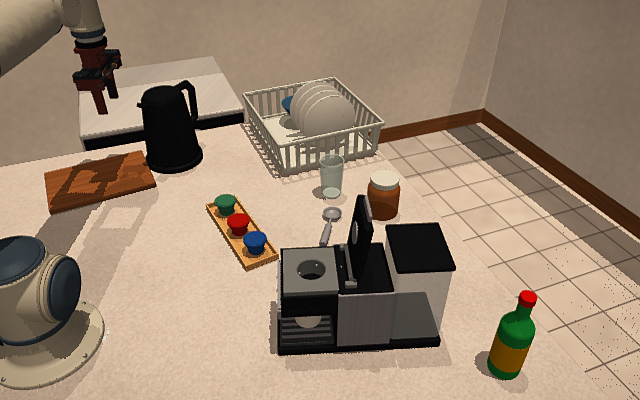

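View pics/top0.png

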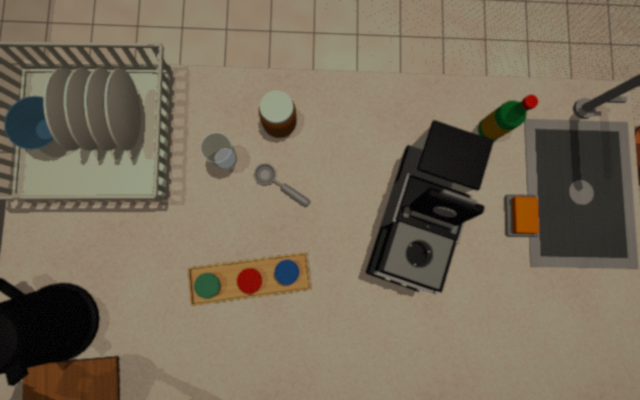

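The side view shows the capsules in the tray, green farthest from the machine at (225,202), with the machine at (360,290) and its flap open. The top view shows green at (207,286) and the chamber at (419,253). I'll enlarge both to read them more exactly.

Run:
```python
import cv2,numpy as np
t=cv2.imread("pics/top0.png"); s=cv2.imread("pics/side0.png")
cv2.imwrite("pics/tm.png",cv2.resize(t[110:300,360:500],None,fx=4,fy=3.15*4/3.15*0.78947,interpolation=2) if 0 else cv2.resize(t[110:300,360:500],None,fx=3,fy=3,interpolation=2))
cv2.imwrite("pics/sm.png",cv2.resize(s[185:360,265:465],None,fx=3.4,fy=3.4,interpolation=2))
for n,im in(("top",t),("side",s)):
    h=cv2.cvtColor(im,cv2.COLOR_BGR2HSV)
    box=np.zeros(im.shape[:2],np.uint8)
    if n=="top": box[250:310,185:315]=255
    else: box[185:270,200:280]=255
    for c,(a,b) in dict(green=(45,90),blue=(95,130)).items():
        m=cv2.inRange(h,(a,90,30),(b,255,255))&box
        k,l,st,ce=cv2.connectedComponentsWithStats(m); j=1+st[1:,4].argmax(); print(n,c,st[j],ce[j])
    m=(cv2.inRange(h,(0,190,30),(6,255,255))|cv2.inRange(h,(172,150,30),(180,255,255)))&box
    k,l,st,ce=cv2.connectedComponentsWithStats(m); j=1+st[1:,4].argmax(); print(n,"red",st[j],ce[j])
```

```text
top green [195 274  25  24 472] [206.53177966 285.27542373]
top blue [275 260  24  24 443] [286.33182844 271.85778781]
top red [237 269  25  25 471] [248.97239915 280.51167728]
side green [214 195  22  21 331] [225.21450151 203.99093656]
side blue [243 231  24  24 422] [254.78436019 241.79620853]
side red [227 213  23  23 397] [238.14357683 223.26700252]
```

View pics/tm.png

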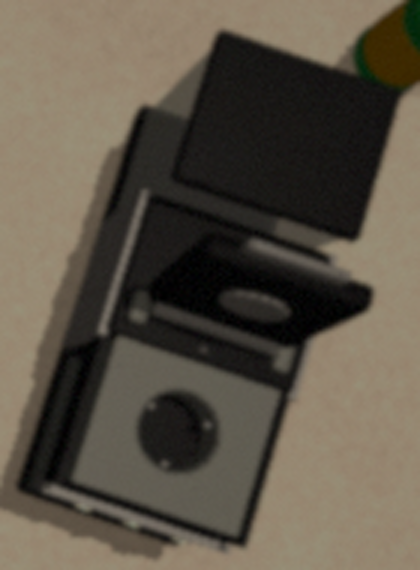

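View pics/sm.png

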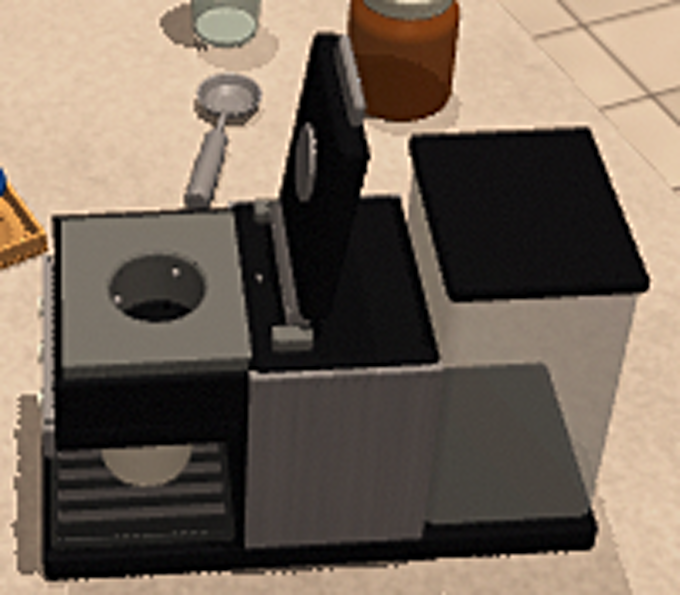

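The top crop shows the chamber mouth centre at about (178,431) and the tank lid corners at (220,30), (400,95), (357,240) and (175,180). The side crop shows the mouth at (157,288) and the lid corners at (410,137), (588,128), (648,290) and (455,298).

```bash
cat > h.py <<'E'
import numpy as np,cv2
from bench import status,eyes,ctrl
I={n:eyes.camera_info(n) for n in("top","side")}
P={n:np.array(I[n]["camera_matrix"])@np.array(I[n]["extrinsics"])[:3] for n in I}
def tri(a,b):
    X=cv2.triangulatePoints(P["top"],P["side"],np.array(a,float).reshape(2,1),np.array(b,float).reshape(2,1))[:,0]; X=X[:3]/X[3]
    return X,proj("top",X)-a,proj("side",X)-b
def proj(n,X):
    p=P[n]@np.r_[X,1]; return p[:2]/p[2]
def ray(n,p,z):
    M=P[n]; A=np.c_[M[:,0],M[:,1],-np.r_[p,1]]; return np.linalg.solve(A,-(M[:,2]*z+M[:,3]))[:2]
T=lambda x,y:(360+(x+.5)/3-.5,110+(y+.5)/3-.5)
S=lambda x,y:(265+(x+.5)/3.4-.5,185+(y+.5)/3.4-.5)
E
python3 - <<'E'
from h import *
np.set_printoptions(precision=4,suppress=True)
L=dict(hole=((178,431),(157,288)),l1=((220,30),(588,128)),l2=((400,95),(648,290)),l3=((357,240),(455,298)),l4=((175,180),(410,137)),
d1=((112,335),(235,208)),d2=((290,388),(248,362)),d3=((243,540),(58,370)))
for k,(a,b) in L.items(): print(k,*tri(T(*a),S(*b)))
for c,t in dict(green=(206.9,285.5),red=(249,281),blue=(286.8,271.8)).items(): print(c,ray("top",t,.045))
for c,t in dict(green=(224.8,202),red=(237.6,221),blue=(254.8,240)).items(): print(c,ray("side",t,.045))
print("hole at z",[(z,ray("top",T(178,431),z),ray("side",S(157,288),z)) for z in (.17,.18,.19)])
E
```

```text
hole [ 0.5041 -0.1608  0.1693] [-0.0215  0.071 ] [ 0.0557 -0.0067]
l1 [ 0.7578 -0.1776  0.2184] [ 0.1005 -0.2708] [-0.1976  0.0695]
l2 [ 0.7204 -0.2948  0.2133] [ 0.1427 -0.3836] [-0.3122  0.11  ]
l3 [ 0.6261 -0.2641  0.2136] [ 0.1556 -0.4497] [-0.3649  0.0946]
l4 [ 0.6604 -0.1479  0.2184] [ 0.155  -0.4487] [-0.3266  0.0841]
d1 [ 0.5668 -0.1182  0.1708] [ 0.2264 -0.7094] [-0.53   0.085]
d2 [ 0.53   -0.2324  0.1734] [-0.5125  1.6647] [ 1.3747 -0.2292]
d3 [ 0.4351 -0.2009  0.1727] [-0.1249  0.4345] [ 0.3577 -0.0262]
green [0.4267 0.2718]
red [0.4377 0.1812]
blue [0.4589 0.0995]
green [0.4248 0.2664]
red [0.4369 0.1786]
blue [0.4575 0.0949]
hole at z [(0.17, array([ 0.5042, -0.1607]), array([ 0.5037, -0.1615])), (0.18, array([ 0.5042, -0.158 ]), array([ 0.5003, -0.1709])), (0.19, array([ 0.5042, -0.1554]), array([ 0.4969, -0.1803]))]
```

drive_tool(deltas=[[0, -1.2, 0.3, 0], [0, -2.4, 0.5, 0], [0.3, -3.6, 0.5, 0.1], [1.2, -4.5, 0.5, 0.2], [2.2, -5.3, 0.3, 0.2], [3.2, -6.1, -0.2, 0.2], [4.2, -6.8, -0.8, 0.2], [5.1, -7.3, -1.5, 0.2], [5.7, -7.4, -2.4, 0.2], [5.7, -7.4, -3.2, 0.2], [5.7, -7.4, -3.2, 0.2], [5.7, -7.4, -3.2, 0.2], [5.7, -7.4, -3.2, 0.2]], grip=70)

```text
clock: 1.4
ee_pos: [0.4262, 0.2714, 0.0973]
tcp_rot: [179.8, 0.1, 162.4]
ft_force: [1.0, -0.6, 0.3]
width: 0.797
grip_force: 0.0
```

drive_tool(deltas=[[0, 0, -0.5, 0], [0, 0, -1.0, 0], [0, 0, -1.3, 0], [0, 0, -1.5, 0], [0, 0, -1.5, 0], [0, 0, -1.5, 0], [0, 0, -1.5, 0]])

```text
clock: 2.1
ee_pos: [0.4263, 0.2709, 0.0359]
tcp_rot: [179.9, 0.1, 162.4]
ft_force: [0.1, 0.8, 0.3]
width: 0.794
grip_force: 0.0
```

Run:
```python
from h import *
t=eyes.read_camera("top"); s=eyes.read_camera("side")
a=cv2.resize(t[245:315,170:260],(450,350),interpolation=2); b=cv2.resize(s[160:230,180:250],(350,350),interpolation=2)
cv2.imwrite("pics/g1.png",np.hstack([a,b]))
o=status.observe();print(o["ee_pos"],o["clock"],proj("top",o["ee_pos"]),proj("side",o["ee_pos"]))
```

```text
[0.42618355 0.27075993 0.03555348] 2.2 [208.33507348 285.39608075] [225.36083745 203.81751126]
```

View pics/g1.png

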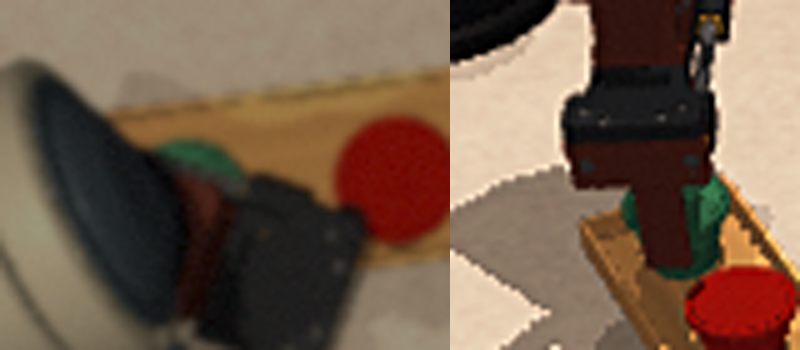

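The side half shows one finger in front of the green rim at (670,220), with the capsule spanning about 625-730, so it is straddled and roughly centred. I'll close on it.

drive_tool(deltas=[[0, 0, 0, 0], [0, 0, 0, 0], [0, 0, 0, 0], [0, 0, 0, 0], [0, 0, 0, 0], [0, 0, 0, 0]], grip=45, squeeze=15)

```text
clock: 2.8
ee_pos: [0.4258, 0.2705, 0.0348]
tcp_rot: [180.0, 0.0, 162.4]
ft_force: [0.2, -0.4, 2.6]
width: 0.628
grip_force: 15.0
```

drive_tool(deltas=[[0, 0, 0.6, 0], [0, 0, 1.6, 0], [0, 0, 2.6, 0], [0.1, -0.5, 3.6, 0], [0.3, -1.4, 4.5, 0], [0.5, -2.4, 5, 0], [0.7, -3.5, 5, 0], [0.9, -4.6, 5, 0], [1.1, -5.7, 5, 0], [1.3, -6.8, 5, 0], [1.5, -7.8, 5, 0], [1.7, -8.8, 5, 0], [1.8, -9.7, 5, 0], [1.9, -10.4, 5, 0], [1.95, -10.8, 5, 0], [1.95, -10.8, 5, 0], [1.95, -10.8, 5, 0], [1.95, -10.8, 5, 0]])

```text
clock: 4.6
ee_pos: [0.5038, -0.1602, 0.2348]
tcp_rot: [180.0, 0.0, 162.4]
ft_force: [0.6, -0.4, -0.0]
width: 0.63
grip_force: 15.0
```

Run:
```python
from h import *
t=eyes.read_camera("top"); s=eyes.read_camera("side")
cv2.imwrite("pics/c1.png",np.hstack([cv2.resize(t[200:300,370:470],(400,400),interpolation=2),cv2.resize(s[200:300,265:365],(400,400),interpolation=2)]))
o=status.observe();print(o["ee_pos"],o["ft_force"],proj("side",o["ee_pos"]+[0,0,-.031]),proj("side",o["ee_pos"]+[0,0,.01]))
```

```text
[ 0.50380852 -0.16026202  0.23495004] [ 1.07203561 -0.40682866 -0.54864235] [310.41205175 255.55446431] [310.14078841 238.60400031]
```

View pics/c1.png

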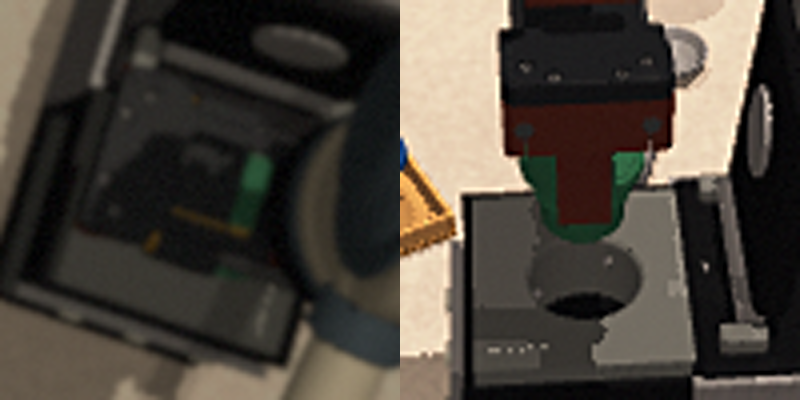

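The side half shows the capsule centred at about x=585, over the hole at about x=586, so the alignment is good. I'll lower it in steps with a lighter squeeze.

drive_tool(deltas=[[0, 0, -0.3, 0], [0, 0, -0.5, 0], [0, 0, -0.65, 0], [0, 0, -0.75, 0], [0, 0, -0.85, 0], [0, 0, -0.92, 0], [0, 0, -0.92, 0]], squeeze=8)

```text
clock: 5.4
ee_pos: [0.5036, -0.1615, 0.1975]
tcp_rot: [180.0, -0.0, 162.4]
ft_force: [-0.7, 0.3, 0.3]
width: 0.632
grip_force: 8.0
```

drive_tool(deltas=[[0, 0, -0.04, 0], [0, 0, -0.08, 0], [0, 0, -0.12, 0], [0, 0, -0.16, 0], [0, 0, -0.2, 0], [0, 0, -0.2, 0]])

```text
clock: 6.0
ee_pos: [0.5036, -0.1614, 0.1895]
tcp_rot: [180.0, -0.0, 162.4]
ft_force: [-0.2, 0.4, -0.4]
width: 0.629
grip_force: 8.0
```

drive_tool(deltas=[[0, 0, -0.05, 0], [0, 0, -0.1, 0], [0, 0, -0.15, 0], [0, 0, -0.2, 0], [0, 0, -0.2, 0]])

```text
clock: 6.5
ee_pos: [0.5036, -0.1614, 0.1814]
tcp_rot: [180.0, -0.0, 162.4]
ft_force: [0.1, 0.5, -0.0]
width: 0.636
grip_force: 8.0
```

drive_tool(deltas=[[0, 0, -0.03, 0], [0, 0, -0.06, 0], [0, 0, -0.08, 0], [0, 0, -0.08, 0]])

```text
clock: 6.9
ee_pos: [0.5037, -0.1615, 0.1785]
tcp_rot: [180.0, -0.0, 162.4]
ft_force: [-0.1, 0.8, -1.2]
width: 0.633
grip_force: 8.0
```

drive_tool(deltas=[[0, 0, -0.03, 0], [0, 0, -0.05, 0], [0, 0, -0.05, 0]])

```text
clock: 7.2
ee_pos: [0.5037, -0.1615, 0.1765]
tcp_rot: [180.0, -0.0, 162.4]
ft_force: [0.1, 0.9, -0.5]
width: 0.631
grip_force: 8.0
```

drive_tool(deltas=[[0, 0, -0.03, 0], [0, 0, -0.05, 0], [0, 0, -0.05, 0]])

```text
clock: 7.5
ee_pos: [0.5037, -0.1615, 0.1744]
tcp_rot: [180.0, -0.0, 162.4]
ft_force: [0.6, 0.2, -0.2]
width: 0.631
grip_force: 8.0
```

drive_tool(deltas=[[0, 0, -0.03, 0], [0, 0, -0.05, 0], [0, 0, -0.05, 0]])

```text
clock: 7.8
ee_pos: [0.5038, -0.1615, 0.1727]
tcp_rot: [180.0, 0.0, 162.4]
ft_force: [0.1, 0.2, 0.4]
width: 0.631
grip_force: 8.0
```

drive_tool(deltas=[[0, 0, -0.02, 0], [0, 0, -0.04, 0], [0, 0, -0.04, 0]])

```text
clock: 8.1
ee_pos: [0.5039, -0.1615, 0.1713]
tcp_rot: [-180.0, 0.0, 162.4]
ft_force: [0.3, 0.9, 2.0]
width: 0.637
grip_force: 8.0
```

drive_tool(deltas=[[0, 0, 0, 0], [0, 0, 0, 0], [0, 0, 0, 0], [0, 0, 0, 0]], grip=68)

```text
clock: 8.5
ee_pos: [0.5036, -0.1615, 0.1708]
tcp_rot: [180.0, -0.0, 162.4]
ft_force: [0.1, -1.0, -0.3]
width: 0.775
grip_force: 0.0
```

drive_tool(deltas=[[0, 0, 0.3, 0], [0, 0, 0.7, 0], [0, 0, 1.0, 0], [0, 0, 1.0, 0], [0, 0, 1.0, 0], [0, 0, 1.0, 0]])

```text
clock: 9.1
ee_pos: [0.5036, -0.1614, 0.2105]
tcp_rot: [180.0, -0.0, 162.4]
ft_force: [1.0, -0.5, -0.8]
width: 0.772
grip_force: 0.0
```

drive_tool(deltas=[[0, 0, 0, 0], [0, 0, 0, 0], [0, 0, 0, 0], [0, 0, 0, 0], [0, 0, 0, 0], [0, 0, 0, 0], [0, 0, 0, 0]], grip=0)

```text
clock: 9.8
ee_pos: [0.5037, -0.1615, 0.211]
tcp_rot: [-180.0, -0.0, 162.4]
ft_force: [0.4, -0.3, 0.5]
width: 0.175
grip_force: 0.0
```

Run:
```python
from h import *
t=eyes.read_camera("top"); s=eyes.read_camera("side")
cv2.imwrite("pics/c2.png",np.hstack([cv2.resize(t[200:300,370:470],(400,400),interpolation=2),cv2.resize(s[200:300,265:365],(400,400),interpolation=2)]))
o=status.observe();print(o["ee_pos"],o["ft_force"])
```

```text
[ 0.50375144 -0.16149597  0.21110468] [-0.10211581 -0.54709717  0.6538018 ]
```

View pics/c2.png

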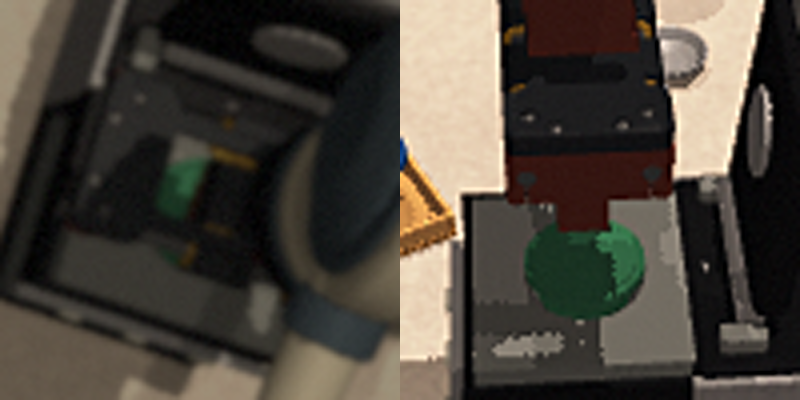

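The capsule stands upright in the well, with its rim centred at about (585,268) in the side half. Next I'll press it with closed fingertips.

drive_tool(deltas=[[0, 0, -0.2, 0], [0, 0, -0.4, 0], [0, 0, -0.55, 0], [0, 0, -0.65, 0], [0, 0, -0.65, 0]])

```text
clock: 10.4
ee_pos: [0.5033, -0.1613, 0.1839]
tcp_rot: [180.0, -0.1, 162.4]
ft_force: [-0.1, -0.1, 0.7]
width: 0.001
grip_force: 0.0
```

drive_tool(deltas=[[0, 0, -0.03, 0], [0, 0, -0.06, 0], [0, 0, -0.09, 0], [0, 0, -0.09, 0]])

```text
clock: 10.8
ee_pos: [0.5038, -0.1615, 0.1817]
tcp_rot: [-180.0, 0.0, 162.4]
ft_force: [0.4, -0.5, -0.1]
width: 0.007
grip_force: 0.4
```

drive_tool(deltas=[[0, 0, -0.02, 0], [0, 0, -0.04, 0], [0, 0, -0.04, 0]])

```text
clock: 11.1
ee_pos: [0.504, -0.1616, 0.1805]
tcp_rot: [-180.0, 0.1, 162.4]
ft_force: [0.0, 0.3, 3.5]
width: 0.005
grip_force: 2.1
```

drive_tool(deltas=[[0, 0, -0.02, 0], [0, 0, -0.04, 0], [0, 0, -0.04, 0]])

```text
clock: 11.4
ee_pos: [0.5033, -0.1614, 0.1772]
tcp_rot: [-180.0, -0.1, 162.4]
ft_force: [0.1, -0.2, 0.2]
width: 0.005
grip_force: 0.0
```

drive_tool(deltas=[[0, 0, -0.03, 0], [0, 0, -0.06, 0], [0, 0, -0.06, 0]])

```text
clock: 11.7
ee_pos: [0.5036, -0.1615, 0.1755]
tcp_rot: [-180.0, -0.0, 162.4]
ft_force: [1.0, -0.1, 0.3]
width: 0.007
grip_force: 0.0
```

drive_tool(deltas=[[0, 0, -0.02, 0], [0, 0, -0.04, 0], [0, 0, -0.04, 0]])

```text
clock: 12.0
ee_pos: [0.5037, -0.1615, 0.1752]
tcp_rot: [-180.0, 0.1, 162.4]
ft_force: [-2.3, 0.6, 5.3]
width: 0.004
grip_force: 2.4
```

drive_tool(deltas=[[0, 0, -0.02, 0], [0, 0, -0.02, 0], [0, 0, -0.02, 0]])

```text
clock: 12.3
ee_pos: [0.5038, -0.1615, 0.1752]
tcp_rot: [-180.0, 0.1, 162.4]
ft_force: [-2.0, 1.7, 9.3]
width: 0.004
grip_force: 3.9
```

drive_tool(deltas=[[0, 0, -0.02, 0], [0, 0, -0.02, 0], [0, 0, -0.02, 0]])

```text
clock: 12.6
ee_pos: [0.5038, -0.1615, 0.1751]
tcp_rot: [-180.0, 0.1, 162.4]
ft_force: [-3.7, 1.0, 11.2]
width: 0.008
grip_force: 5.3
```

Hard stop at z = 0.175, so the deck is at about 0.170 and the capsule is home. Now I'll lift and pass over to behind the flap.

drive_tool(deltas=[[0, 0, 0.3, 0], [0, 0, 1.1, 0], [0, 0, 2.0, 0], [0, 0, 2.9, 0], [0, 0, 3.7, 0], [0, 0, 4.2, 0], [0, 0, 4.3, 0], [0, 0, 4.3, 0], [0, 0, 4.3, 0]])

```text
clock: 13.5
ee_pos: [0.5036, -0.1615, 0.3429]
tcp_rot: [180.0, -0.1, 162.4]
ft_force: [-0.6, -0.0, 0.3]
width: 0.002
grip_force: 0.0
```

drive_tool(deltas=[[0.4, -0.13, 0, 0], [1.0, -0.32, 0, 0], [1.7, -0.54, 0, 0], [2.4, -0.76, 0, 0], [2.9, -0.91, 0, 0], [3.15, -1.0, 0, 0], [3.15, -1.0, 0, 0], [3.15, -1.0, 0, 0]])

```text
clock: 14.3
ee_pos: [0.6295, -0.2014, 0.343]
tcp_rot: [180.0, -0.2, 162.4]
ft_force: [0.4, -0.3, 0.2]
width: 0.007
grip_force: 0.0
```

Run:
```python
from h import *
t=eyes.read_camera("top"); s=eyes.read_camera("side")
cv2.imwrite("pics/f1.png",np.hstack([cv2.resize(t[140:300,360:500],(350,400),interpolation=2),cv2.resize(s[140:300,265:445],(450,400),interpolation=2)]))
o=status.observe();print(o["ee_pos"],o["ft_force"],proj("side",o["ee_pos"]))
```

```text
[ 0.62913118 -0.20127483  0.34455765] [-0.45512131  0.99769421  0.5209145 ] [388.87655802 190.43682121]
```

View pics/f1.png

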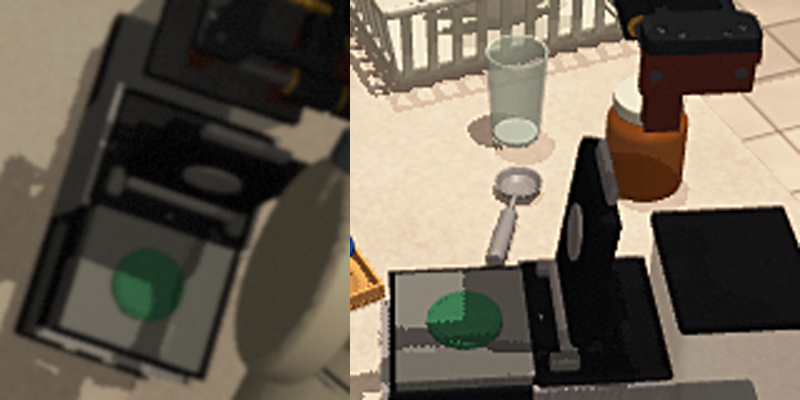

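The capsule is level on the deck, with its rim lying flat at (465,320) in the side half. The finger at (660,110) is clear behind the flap lip at (615,150). I'll descend and push.

drive_tool(deltas=[[0, 0, -0.4, 0], [0, 0, -0.8, 0], [0, 0, -1.15, 0], [0, 0, -1.3, 0], [0, 0, -1.3, 0], [0, 0, -1.3, 0]])

```text
clock: 15.0
ee_pos: [0.6295, -0.2014, 0.2937]
tcp_rot: [-180.0, 0.1, 162.4]
ft_force: [-0.3, 0.4, 0.7]
width: 0.004
grip_force: 0.0
```

drive_tool(deltas=[[-0.07, 0.022, 0, 0], [-0.14, 0.045, 0, 0], [-0.21, 0.067, 0, 0], [-0.28, 0.09, 0, 0], [-0.35, 0.112, 0, 0], [-0.42, 0.135, 0, 0], [-0.48, 0.15, 0, 0], [-0.48, 0.15, 0, 0]])

```text
clock: 15.8
ee_pos: [0.6109, -0.1956, 0.2933]
tcp_rot: [180.0, 0.1, 162.4]
ft_force: [5.0, -1.4, 2.1]
width: 0.004
grip_force: 2.3
```

drive_tool(deltas=[[-0.07, 0.022, 0, 0], [-0.14, 0.044, 0, 0], [-0.21, 0.066, 0, 0], [-0.28, 0.088, 0, 0], [-0.35, 0.11, 0, 0], [-0.42, 0.132, 0, 0], [-0.49, 0.154, 0, 0], [-0.56, 0.176, 0, 0]])

```text
clock: 16.6
ee_pos: [0.5879, -0.1884, 0.2928]
tcp_rot: [-180.0, 0.0, 162.4]
ft_force: [4.3, -0.7, 4.8]
width: 0.006
grip_force: 2.5
```

drive_tool(deltas=[[-0.07, 0.022, 0, 0], [-0.14, 0.044, 0, 0], [-0.21, 0.066, 0, 0], [-0.28, 0.088, 0, 0], [-0.35, 0.11, 0, 0], [-0.42, 0.132, 0, 0], [-0.49, 0.154, 0, 0], [-0.56, 0.176, 0, 0]])

```text
clock: 17.4
ee_pos: [0.5654, -0.1813, 0.2916]
tcp_rot: [180.0, -0.1, 162.4]
ft_force: [4.8, -1.7, -1.6]
width: 0.008
grip_force: 1.7
```

drive_tool(deltas=[[-0.07, 0.022, -0.01, 0], [-0.14, 0.044, -0.02, 0], [-0.22, 0.068, -0.035, 0], [-0.3, 0.093, -0.055, 0], [-0.38, 0.118, -0.075, 0], [-0.46, 0.144, -0.1, 0], [-0.54, 0.17, -0.125, 0], [-0.62, 0.195, -0.15, 0]])

```text
clock: 18.2
ee_pos: [0.5405, -0.1735, 0.2867]
tcp_rot: [-180.0, -0.0, 162.4]
ft_force: [3.4, -0.9, -0.4]
width: 0.006
grip_force: 1.1
```

drive_tool(deltas=[[-0.07, 0.021, -0.035, 0], [-0.14, 0.042, -0.07, 0], [-0.21, 0.063, -0.11, 0], [-0.28, 0.084, -0.15, 0], [-0.35, 0.105, -0.19, 0], [-0.41, 0.125, -0.225, 0]])

```text
clock: 18.8
ee_pos: [0.5242, -0.1684, 0.2774]
tcp_rot: [180.0, -0.0, 162.4]
ft_force: [1.2, 0.4, -0.3]
width: 0.005
grip_force: 0.5
```

Tracking well and the force is fading. I'll continue past the snap point.

drive_tool(deltas=[[-0.07, 0.022, -0.05, 0], [-0.14, 0.044, -0.1, 0], [-0.2, 0.063, -0.155, 0], [-0.26, 0.082, -0.21, 0], [-0.32, 0.1, -0.26, 0], [-0.38, 0.12, -0.3, 0]])

```text
clock: 19.4
ee_pos: [0.509, -0.1638, 0.2653]
tcp_rot: [-180.0, -0.0, 162.4]
ft_force: [-0.2, -0.8, -0.3]
width: 0.006
grip_force: 0.0
```

drive_tool(deltas=[[-0.05, 0.016, -0.05, 0], [-0.1, 0.031, -0.11, 0], [-0.16, 0.05, -0.18, 0], [-0.2, 0.063, -0.24, 0], [-0.2, 0.063, -0.24, 0], [-0.2, 0.063, -0.24, 0]])

```text
clock: 20.0
ee_pos: [0.5013, -0.1613, 0.256]
tcp_rot: [180.0, -0.0, 162.4]
ft_force: [-0.7, 0.1, 0.3]
width: 0.008
grip_force: 0.0
```

drive_tool(deltas=[[0, 0, 0.5, 0], [0, 0, 1.4, 0], [0, 0, 2.0, 0], [0, 0, 2.0, 0], [0, 0, 2.0, 0], [0, 0, 2.0, 0], [0, 0, 2.0, 0]])

```text
clock: 20.7
ee_pos: [0.5011, -0.1612, 0.3342]
tcp_rot: [180.0, -0.2, 162.4]
ft_force: [-0.5, -0.9, -0.6]
width: 0.007
grip_force: 0.0
```

Run:
```python
from h import *
t=eyes.read_camera("top"); s=eyes.read_camera("side")
cv2.imwrite("pics/f2.png",np.hstack([cv2.resize(t[140:300,360:500],(350,400),interpolation=2),cv2.resize(s[140:300,265:445],(450,400),interpolation=2)]))
o=status.observe();print(o["ee_pos"],o["ft_force"],o["clock"])
```

```text
[ 0.50111874 -0.16120011  0.33476557] [-0.26821484 -0.46672837  0.05364647] 20.8
```

View pics/f2.png

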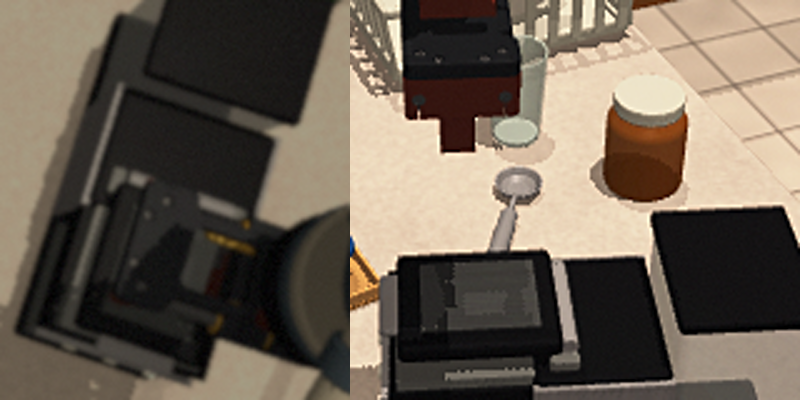

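The flap lies level and shut over the chamber at about (470,305) in the side half, and the gripper hangs free above it. I'm handing in.

```bash
python3 -c "
from bench import ctrl
print(ctrl.job_done())"
```

```text
the job is handed in; nothing more can be done
None
```

The green capsule is pressed home against its hard stop, the flap sprang shut over it, and I handed the job in at about 21 s of the 61 s allowed; the hand-in returned no verdict.

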